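# Seat the well plate and hold the recessed zero button

## Task

Push the well plate on the light stage square and flush into the corner of the blue fence. Then take the orange stylus from its stand, reach its pin through the yellow-framed hole in the control pod's top and press the recessed red button fully down with it. Leave the other things on the bench where they are, and finish with the stylus still in the gripper, holding the button down, and the plate still flush in its corner.

Things in the scene. Friction and masses are not known exactly. Their poses are not given: they have to be found in the camera images.
- stage: Light stage, fixed to the bench: a white slab 210 (x) by 250 (y) mm, its top 20 mm above the bench, with two blue fence bars 14 mm thick that stand 10 mm above the slab's top, one along its +x edge (inner face at x = +85 mm) and one along its +y edge (inner face at y = +105 mm). Origin at the centre of its underside; it may be turned, so use its own axes, +x and +y pointing at the fences.
- fence_corner (a point): Inner corner of the two blue fence bars, on the slab's top; axes as stage. The plate's corner belongs here.
- wellplate: Loose 96-well plate, pale with small yellow and red wells, 85 (x) by 128 (y) by 14 (z) mm, about 75 g, lying on the stage some centimetres short of both fence bars and askew by up to 0.2 rad. Origin at the centre of its underside; when seated its axes agree with those of the stage.
- plate_corner (a point): The plate's lower +x +y corner (+42.5, +64, 0 mm from its origin); axes as wellplate.
- stand: Stylus stand, fixed: a dark steel block 60 x 60 mm, 55 mm high, on an 80 x 80 x 6 mm rubber foot, with an upright hole of 11 mm through its middle. Origin at the centre of its underside.
- stylus: Loose stylus standing upright in the stand, 45 g: a steel pin 7 mm in diameter and 50 mm long below a round orange handle 16 mm in diameter and 70 mm long (120 mm over all). Its origin is the tip of the pin, z runs up along its axis; the handle spans z = 50 to 120 mm and its shoulder rests on the stand's top. Draw it up 55 mm to clear the stand.
- pod: Control pod, fixed: a white box 90 (x) by 110 (y) by 60 mm high with a green lamp (4 mm proud) and a dark display on the +y half of its top and the yellow-framed hole on the -y half. Origin at the centre of its underside; it may be turned.
- aperture (a point): Centre of the round hole, 15 mm in diameter, at the level of the pod's top face (60 mm above the bench); axes as pod. The red button lies straight below, its face 25 mm under the top face, so that only the stylus's pin reaches it. The hole's wall is 12 mm deep; the cavity under it is wider.
- zero_button (a joint): Travel of the recessed red button in m: 0 up, 0.006 fully down against its stop. It moves straight down; the spring pushes back with 1.5 N at the start and 5 N fully down, and lifts it again when released. The button is 22 mm wide, wider than the hole.
- dish_stack: Bystander: loose stack of five agar dishes, 92 mm in diameter, 75 mm high. Origin at the centre of its underside.
- red_dish: Bystander: single red dish, 92 mm in diameter, 15 mm high. Origin at the centre of its underside.
- strip_tube: Bystander: white test-strip tube with a cap, 26 mm in diameter, 80 mm high. Origin at the centre of its underside.
- sample_pot: Bystander: pale pot with an orange and green band and a white lid, 72 mm in diameter, 82 mm high. Origin at the centre of its underside.
- slide_box: Bystander: blue box with a grey lid, 101 x 76 x 34 mm. Origin at the centre of its underside.
- tube_rack: Bystander: yellow rack of small tubes, 70 x 120 x 43 mm. Origin at the centre of its underside.
Mind the look-alikes: they are no part of the job. Of the things like the wellplate, leave any that is pink; of the rest the smaller one is meant. Of the things that look like the stylus, the larger one is meant.

How it is judged (in metres and radians):
On the way, in this order (a step that is already met when the one before it is completed fails the run):
1. the plate sits square and flush in the fence corner (x of plate_corner in the frame of fence_corner between -0.003 and 0.003 m and y of plate_corner in the frame of fence_corner between -0.003 and 0.003 m and z of plate_corner in the frame of fence_corner between -0.003 and 0.003 m and angle between the x axis of wellplate and the x axis of stage, either way round below 0.035 rad), for 0.2 s.
2. the stylus, held by the gripper, is down the hole and presses the button down, the plate still flush (all of step 1 and value of joint zero_button above 0.0045 m and contact force between stylus and pod above 1 N and z of stylus in the frame of aperture below -0.02 m and horizontal distance between stylus and aperture below 0.01 m and contact force between the fingers and stylus above 1.5 N), for 0.5 s.
At the end, for the whole second after the job is handed in: Finishes holding: the gripped stylus (over 1.5 N), its tip over 20 mm down the hole (within 10 mm of its axis), pushes the button (over 1 N) at least 4.5 of 6 mm down; the plate's corner is within 3 mm of the fence corner along each axis and square within 0.035 rad (2 degrees) (all of step 2); the arm keeps its last pose, push and grip.
It fails at once if the button is pressed while the plate is not seated in the corner (value of joint zero_button above 0.003 m and not (x of plate_corner in the frame of fence_corner between -0.005 and 0.005 m and y of plate_corner in the frame of fence_corner between -0.005 and 0.005 m and z of plate_corner in the frame of fence_corner between -0.005 and 0.005 m and angle between the x axis of wellplate and the x axis of stage, either way round below 0.06 rad)).
It fails at once if one of the six bystanders is pushed more than 30 mm or knocked over (distance of any of dish_stack, red_dish, strip_tube, sample_pot, slide_box, tube_rack from where it was at the start of the episode above 0.03 m or angle between any of dish_stack, red_dish, strip_tube, sample_pot, slide_box, tube_rack's own z axis and vertical above 0.5 rad).
It also fails if it takes over 64 s, if anything falls off the work surface, if the arm or the gripper's body presses on something with over 40 N, if the wrist force passes 120 N, or if a joint passes its speed limit or range.

## Robot

A 6-joint arm with a two-finger parallel gripper is mounted at the origin on the work surface. World frame = base frame: x ahead of the robot, y to its left, z up, the work surface at z = 0. Lengths are in m, angles in degrees, forces in N, time in s.
With the tool pointing down it reaches from about 0.4 to 0.825 m from the base axis. Payload 7 kg.
Tool frame: the origin (TCP) lies at the very end of the fingers, on their centre line; the grasp point (between the pads) lies 19 mm behind it; z points along the fingers, y is the line along which they close (so a half turn about z gives the same grasp; the last joint's range is limited). The gripper opens to 88 mm and grips with 3 to 60 N. Pads are 19 mm wide; open, the fingers measure 130 mm over their backs; the gripper's body (78 mm by 193 mm) begins 47 mm behind the grasp point.
Start: joints at [79.991, 20.546, 0.682, 0, -70.136, -16.507], TCP at [0.301, 0.604, 0.227] pointing down, gripper open.
Joint ranges: [-176.03, 176.03], [-82.01, 121.73], [-58.28, 71.71], [-173.87, 95.51], [-174.79, -0.11], [-173.66, 173.66]. Speed limits (degrees/s): [136.94, 136.94, 172.46, 180, 180, 180].

## Interface

Orientations are given as [roll, pitch, yaw] about the fixed x, y, z axes, in that order (R = Rz(yaw) Ry(pitch) Rx(roll)).
In Python, from plant import get_obs, snapshot, camera_params, close_job, boxes_of, cut_out, landmark_of gives the robot as it stands.
- The arm moves only by the shell command python3 -m inch 'ROWS' [OPENING]. ROWS is text: rows parted by semicolons, each of 6 numbers parted by spaces: the shift along the tool's x, y, z in units of 30 cm (1.0 is 30 cm), then the turn, a rotation vector about the tool's x, y, z in units of pi rad (1.0 is pi rad). A call has 1 to 10 rows; each row is the pose to reach, as a shift and turn from the pose commanded when the call began, along the tool's axes at that moment, turning the shorter way round; what a row does not reach only later rows make up. A row lasts 1/12 s, in which the tool goes at most 41.7 mm and 7.16 degrees, less where a joint would pass 70% of its speed; a pose out of reach is approached as far as the arm can. A call with a number of a shift or a turn outside -1 to 1 is refused whole. A call with a gripper value outside its range is refused whole. OPENING is the closure, from -1 (fully open) to 1 (shut), set as the call begins (- or left out, the last holds). The fingers move at their own pace and stop on an object; the grip force is fixed at half the most. Time passes only in rows, so rows that repeat a pose let the fingers close. It gives the time, the measured TCP pose, the force, the opening and the grip force at its end, in the units of the state.
- get_obs(): the state, without advancing time (a new reading comes with each control period).
- snapshot(name): name is "side" or "top" or "wrist"; returns the picture (480x640x3 uint8, red, green, blue); there is no depth.
- camera_params(name): a dict with "mtx" (3x3 intrinsics, pixels), "rvec" (rotation vector, rad) and "tvec" (3), from world to camera coordinates, as OpenCV has them. Camera axes: x right, y down, z forward; pixel columns grow to the right and rows downward; lengths in m; the calibration is good to about 2 mm. The wrist camera is an equidistant fisheye: a pixel r from the principal point sees the ray r / f radians off the axis. A picture is of the moment at which its call begins: read the wrist's pose just before it. camera_params takes no time and is no camera call; for the wrist camera it gives the pose at the moment of the call.
- close_job(): hands the job in; it is judged then, once.
Trained networks look in the newest picture that a camera, given by its name, has taken for a name from the list of things; names that differ only in an ending like _2 or _b are one class to them, and where a whole thing is asked for, a point or a joint stands for the part that bears it (a point fixed in the world has none). Each returns a list of dicts, best first, with "p" (0 to 1); they miss things now and then, are a little off and sometimes report something else, mostly with a low value. They report only what shows in the picture. A call takes as long as a camera call. They do not tell look-alikes from the thing itself.
- boxes_of(camera, thing): "rect" ([left, top, width, height] in pixels, round what is visible of it).
- cut_out(camera, thing): "pixels" (480x640 bool, what is visible of it) and "rect" ([left, top, width, height] in pixels, round what is visible of it).
- landmark_of(camera, thing): "uv" ([column, row] in pixels: a listed point, or the origin of a listed thing).
The state is a dict: "clock": time; "joint_pos": joint angles; "qvel": joint speeds; "tau": joint torques, N m; "tool_pos": TCP position; "orientation": TCP orientation; "force": force on the tool from outside, world axes, zero at the start; "moment": the same for the moment, N m; "opening": finger opening in m; "gripper_force": force on a finger pad.
Only numpy, scipy, OpenCV 4.12 (cv2) and the standard library are available. Lean on these libraries where they do the work, as an engineer would, in place of code of your own. Each camera call takes 0.05 s, during which the arm holds its last target. There are 200 camera calls.

## Working session

There is one attempt and no reset: what is moved stays moved. The work goes in short steps, Python scripts to look and compute and a shell command to move; the robot and the scene stay as the last step left them, time stands still between calls to the robot, and variables do not carry over. Pictures are saved under pics/ and viewed, at most 11 in all, crops included, and the job is handed in when it is done.

```bash
ls; mkdir -p pics; python3 - <<'E'
from plant import *
import cv2,numpy as np
o=get_obs();print(o)
for c in ["top","side"]:
    im=snapshot(c);cv2.imwrite(f"pics/{c}0.png",im[:,:,::-1])
    p=camera_params(c);print(c,p)
    for t in ["stage","wellplate","stand","stylus","pod","fence_corner","aperture","plate_corner"]:
        print(t,[(round(d['p'],2),np.round(d['uv'])) for d in landmark_of(c,t)][:4], [(round(d['p'],2),np.round(d['rect'])) for d in boxes_of(c,t)][:3] if t in("wellplate","stylus") else '')
E
```

```text
pics
{'clock': 0.0, 'joint_pos': array([ 7.99926065e+01,  2.05917180e+01,  6.33897205e-01, -1.90271284e-02,
       -7.01336391e+01, -1.65075922e+01]), 'qvel': array([-0.06760675,  0.02774701,  0.03663863,  0.06223909, -0.0115022 ,
        0.07426796]), 'tau': array([ 2.61191781e-05, -5.82717204e+01,  2.93038023e+01,  6.99697495e+00,
        6.69153917e-03, -1.56133833e-04]), 'tool_pos': array([0.30114938, 0.60357026, 0.22562385]), 'orientation': array([ 1.79907227e+02, -8.84062644e-03, -2.65214588e+01]), 'force': array([ 0.18956371, -0.5245782 , -0.13457976]), 'moment': array([-0.02833833,  0.02986829, -0.05436109]), 'gripper_force': 0.0, 'opening': 0.08767834674717505}
top {'mtx': array([[539.11147001,   0.        , 327.19337215],
       [  0.        , 539.11147001, 227.73323006],
       [  0.        ,   0.        ,   1.        ]]), 'rvec': array([ 2.20041381, -2.15590534,  0.07304824]), 'tvec': array([0.01786051, 0.54990736, 1.36671095])}
stage [] 
wellplate [(0.72, array([178., 155.])), (0.64, array([288., 216.])), (0.6, array([260., 310.]))] [(0.85, array([155., 126.,  44.,  56.]
[... 948 characters left out ...]
[201., 277.]))] [(0.78, array([153., 240.,  91.,  75.])), (0.75, array([238., 135.,  46.,  33.])), (0.64, array([266., 201.,  57.,  45.]))]
stand [(0.71, array([446., 357.])), (0.69, array([288., 181.])), (0.33, array([411., 227.])), (0.21, array([367., 435.]))] 
stylus [(0.67, array([452., 360.])), (0.5, array([498., 378.]))] [(0.72, array([336., 280.,  65.,  64.])), (0.7, array([455., 322.,  15.,  27.])), (0.54, array([496., 352.,  20.,  27.]))]
pod [(0.77, array([368., 319.])), (0.44, array([299., 324.]))] 
fence_corner [(0.91, array([287., 182.]))] 
aperture [(0.88, array([379., 305.]))] 
plate_corner [(0.76, array([284., 142.])), (0.72, array([241., 260.])), (0.66, array([290., 210.]))]
```

View pics/top0.png

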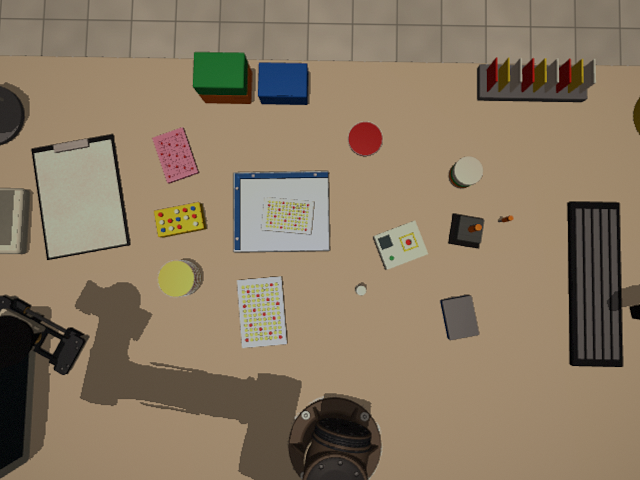

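View pics/side0.png

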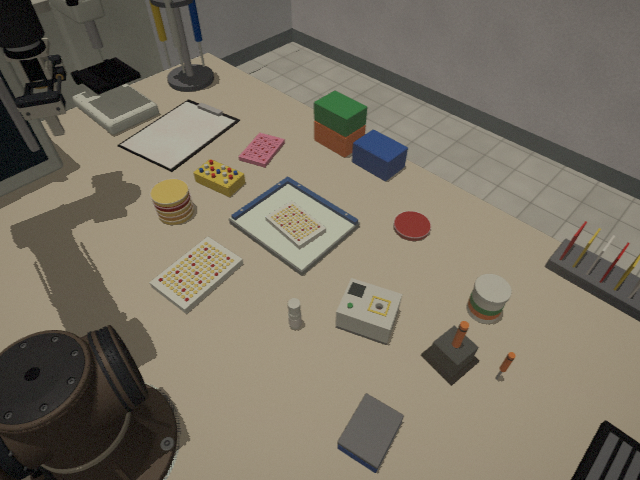

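The scene is clear. The stage is at about (283,211) in the top view, with fences on its +x (up) and +y (left) sides, and the small plate lies on it at (288,216). The pod hole is at (408,242). The large stylus is in the stand at (466,230), and the small look-alike is at (506,218).

```bash
cat > h.py <<'E'
from plant import *
import cv2,numpy as np
from scipy.spatial.transform import Rotation as Ro
def ray(c,uv,p=None):
    p=p or camera_params(c);K=p['mtx'];uv=np.atleast_2d(uv).astype(float)
    a=(uv-K[:2,2])/np.array([K[0,0],K[1,1]])
    if c=='wrist':
        r=np.linalg.norm(a,axis=1)+1e-9
        d=np.c_[a*(np.sin(r)/r)[:,None],np.cos(r)]
    else: d=np.c_[a,np.ones(len(a))]
    R=Ro.from_rotvec(np.ravel(p['rvec'])).as_matrix();t=np.ravel(p['tvec'])
    return -R.T@t, d@R
def w(c,uv,z,p=None):
    o,d=ray(c,uv,p);return o+d*((z-o[2])/d[:,2])[:,None]
def proj(c,X,p=None):
    p=p or camera_params(c);X=np.atleast_2d(X).astype(float)
    Y=X@Ro.from_rotvec(np.ravel(p['rvec'])).as_matrix().T+np.ravel(p['tvec'])
    if c=='wrist':
        rho=np.linalg.norm(Y[:,:2],axis=1)+1e-12;th=np.arctan2(rho,Y[:,2]);a=Y[:,:2]/rho[:,None]*th[:,None]
    else:a=Y[:,:2]/Y[:,2:]
    K=p['mtx'];return a*[K[0,0],K[1,1]]+K[:2,2]
def tri(u1,c1,u2,c2):
    o1,d1=ray(c1,u1);o2,d2=ray(c2,u2)
    A=np.c_[d1[0],-d2[0]];s=np.linalg.lstsq(A,o2-o1,rcond=None)[0]
    a=o1+s[0]*d1[0];b=o2+s[1]*d2[0];return (a+b)/2,np.linalg.norm(a-b)
def togo(target,yaw):
    "rows from current measured pose to target pos + yaw (tool down)"
    o=get_obs();R=Ro.from_euler('xyz',o['orientation'],degrees=True)
    Rt=Ro.from_euler('xyz',[180,0,yaw],degrees=True)
    s=R.inv().apply(np.array(target)-o['tool_pos'])/0.3
    r=(R.inv()*Rt).as_rotvec()/np.pi
    print('row',np.round(s,4),np.round(r,4))
E
python3 - <<'E'
from h import *
np.set_printoptions(precision=4,suppress=True)
print('fence',w('top',[240,179],.02),w('side',[287,182],.02),tri([240,179],'top',[287,182],'side'))
print('pcorner',w('top',[263,196],.02),w('side',[290,210],.02))
print('plate',w('top',[288,216],.02),w('side',[295,226],.02))
print('ap',tri([407,242],'top',[379,305],'side'))
print('stand',w('top',[466,233],0),w('side',[446,357],0))
print('handle top',tri([478,227],'top',[463,325],'side'))
print('stage corners',w('top',[[329,172],[329,252],[234,252]],.02))
print('podcorners',w('top',[[373,236],[386,268],[427,253],[413,222]],.06))
print('pot,tube,rack,stack,red',w('top',[[467,171],[361,289],[180,220],[176,279],[365,139]],.05))
E
```

```text
fence [[0.6719 0.2582 0.02  ]] [[0.6731 0.2616 0.02  ]] (array([0.6708, 0.2579, 0.0237]), np.float64(0.0012246294695598334))
pcorner [[0.6286 0.1971 0.02  ]] [[0.6051 0.1789 0.02  ]]
plate [[0.5778 0.1309 0.02  ]] [[0.5752 0.1302 0.02  ]]
ap (array([ 0.5157, -0.1723,  0.0565]), np.float64(0.002055999465500727))
stand [[ 0.5445 -0.3326  0.    ]] [[ 0.5462 -0.3252  0.    ]]
handle top (array([ 0.5501, -0.3302,  0.1202]), np.float64(0.002743174189353638))
stage corners [[0.6947 0.0274 0.02  ]
 [0.4871 0.0232 0.02  ]
 [0.4821 0.2674 0.02  ]]
podcorners [[ 0.5281 -0.0861  0.06  ]
 [ 0.4491 -0.1195  0.06  ]
 [ 0.4884 -0.221   0.06  ]
 [ 0.5652 -0.1855  0.06  ]]
pot,tube,rack,stack,red [[ 0.6986 -0.3226  0.05  ]
 [ 0.3955 -0.0588  0.05  ]
 [ 0.5593  0.4014  0.05  ]
 [ 0.4107  0.4052  0.05  ]
 [ 0.7761 -0.0629  0.05  ]]
```

```bash
python3 -c "
from h import *
togo([.5,.13,.25],0)
p=camera_params('wrist');print(p['mtx']); R=Ro.from_rotvec(np.ravel(p['rvec'])).as_matrix();print(-R.T@np.ravel(p['tvec']),R[2])"
```

```text
row [ 1.2977  1.1182 -0.078 ] [-0.     -0.     -0.1473]
[[371.64829954   0.         319.24341505]
 [  0.         371.64829954 236.55197108]
 [  0.           0.           1.        ]]
[0.36977697 0.57040644 0.38482316] [-0.25208831  0.12454967 -0.95965559]
```

```bash
R='0.95 0.82 -0.078 0 0 -0.147'; python3 -m inch '0.95 0.82 -0.078 0 0 -0.147;0.95 0.82 -0.078 0 0 -0.147;0.95 0.82 -0.078 0 0 -0.147;0.95 0.82 -0.078 0 0 -0.147;0.95 0.82 -0.078 0 0 -0.147;0.95 0.82 -0.078 0 0 -0.147;0.95 0.82 -0.078 0 0 -0.147;0.95 0.82 -0.078 0 0 -0.147;0.95 0.82 -0.078 0 0 -0.147;0.95 0.82 -0.078 0 0 -0.147'; python3 -c "
from h import *
togo([.48,.13,.25],0)"
```

```text
clock: 1.93
tool_pos: [0.4479, 0.2517, 0.251]
orientation: [-180.0, -0.1, -0.3]
force: [0.2, -0.5, -0.3]
opening: 0.0876
gripper_force: 0.0
row [0.1089 0.4051 0.0035] [-0.0001 -0.0003 -0.0014]
```

```bash
python3 -m inch '0.109 0.405 0.004 0 0 -0.001;0.109 0.405 0.004 0 0 -0.001;0.109 0.405 0.004 0 0 -0.001;0.109 0.405 0.004 0 0 -0.001;0.109 0.405 0.004 0 0 -0.001;0.109 0.405 0.004 0 0 -0.001'; python3 - <<'E'
from h import *
np.set_printoptions(precision=4,suppress=True)
p=camera_params('wrist');im=snapshot('wrist');cv2.imwrite('pics/w1.png',im[:,:,::-1])
for t in ["fence_corner","plate_corner","wellplate","stage"]:
    z=0 if t=='stage' else .02
    for d in landmark_of('wrist',t): print(t,d['p'],d['uv'],w('wrist',d['uv'],z,p))
E
```

```text
clock: 2.43
tool_pos: [0.4793, 0.1349, 0.2489]
orientation: [-180.0, -0.0, 0.0]
force: [0.2, -0.1, -0.1]
opening: 0.0879
gripper_force: 0.0
fence_corner 0.68 [203.3, 27.5] [[0.6731 0.2584 0.02  ]]
plate_corner 0.89 [264.0, 67.2] [[0.6236 0.1921 0.02  ]]
plate_corner 0.56 [310.6, 248.5] [[0.4285 0.1443 0.02  ]]
wellplate 0.88 [323.9, 111.1] [[0.576  0.1304 0.02  ]]
wellplate 0.62 [270.3, 316.9] [[0.3428 0.1927 0.02  ]]
wellplate 0.61 [85.5, 10.0] [[0.7236 0.4146 0.02  ]]
```

View pics/w1.png

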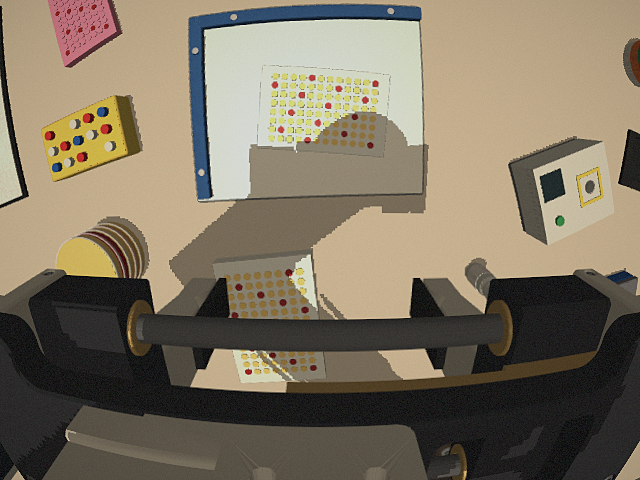

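The wrist view shows the plate's top corners at (262,66), (390,75), (383,156) and (257,148), and the inner fence corner at (204,28). The stage is nearly aligned with the world axes.

```bash
python3 - <<'E'
from h import *
np.set_printoptions(precision=4,suppress=True)
p=camera_params('wrist')
c=w('wrist',[[262,66],[390,75],[383,156],[257,148]],.034,p);print(c,c.mean(0))
s=w('wrist',[[204,28],[420,20],[424,193],[209,200]],.02,p);print(s)
print('slab right edge yaw',np.degrees(np.arctan2(*(s[1]-s[2])[[1,0]])),'plate yaw',np.degrees(np.arctan2(*(c[0]-c[3])[[1,0]])),np.degrees(np.arctan2(-(c[0]-c[1])[0],(c[0]-c[1])[1])))
im=cv2.imread('pics/w1.png').astype(int);b=((im[:,:,0]-im[:,:,2])>40)
m=np.zeros_like(b);m[0:205,185:425]=1;b&=m
# inner edge of left bar: rightmost blue of rows 60..180 ; inner edge of top bar: lowest blue in cols 230..410
r=np.arange(50,185,5);L=np.array([[np.where(b[y,185:260])[0].max()+185.5,y] for y in r])
q=np.arange(230,415,6);T=np.array([[x,np.where(b[:60,x])[0].max()+.5] for x in q])
for z in(.02,.03):
    A=w('wrist',L,z,p);B=w('wrist',T,z,p)
    fa=np.polyfit(A[:,0],A[:,1],1);fb=np.polyfit(B[:,1],B[:,0],1)
    x=(fb[1]+fb[0]*fa[1])/(1-fa[0]*fb[0]);print(z,'yawL',np.degrees(fa[0]),'yawT',-np.degrees(fb[0]),'corner',x,fa[0]*x+fa[1])
E
python3 -c "
from h import *
togo([.49,.131,.027],0.5)"
```

```text
[[0.6218 0.1936 0.034 ]
 [0.6138 0.0664 0.034 ]
 [0.5308 0.0721 0.034 ]
 [0.5383 0.1989 0.034 ]] [0.5762 0.1328 0.034 ]
[[0.6715 0.2592 0.02  ]
 [0.6803 0.0309 0.02  ]
 [0.4915 0.0228 0.02  ]
 [0.4827 0.2562 0.02  ]]
slab right edge yaw 2.4577973531456627 plate yaw -3.6565393395115353 -3.588374192960675
0.02 yawL 2.1296525980082444 yawT 2.2054532199997934 corner 0.6730068093881265 0.2626917964291007
0.03 yawL 2.129652598008244 yawT 2.2054532199999435 corner 0.6699674911160419 0.25944191575119324
row [0.0368 0.0173 0.7391] [ 0.      0.     -0.0015]
```

```bash
python3 -m inch '0.07 0.02 0.1 0 0 -0.012;0.07 0.02 0.25 0 0 -0.012;0.07 0.02 0.4 0 0 -0.012;0.07 0.02 0.5 0 0 -0.012;0.07 0.02 0.6 0 0 -0.012;0.07 0.02 0.7 0 0 -0.012;0.07 0.02 0.74 0 0 -0.012;0.07 0.02 0.74 0 0 -0.012;0.07 0.02 0.74 0 0 -0.012' -0.36;  python3 -c "
from h import *
togo([.50,.130,.027],2.15)"
```

```text
clock: 3.43
tool_pos: [0.4999, 0.1296, 0.0264]
orientation: [179.9, 0.1, 2.4]
force: [0.2, 0.7, 1.0]
opening: 0.0598
gripper_force: 0.0
row [ 0.0003 -0.0013 -0.0021] [0.0004 0.0004 0.0012]
```

```bash
python3 -m inch '0.04 0 0 0 0 0;0.065 0 0 0 0 0;0.09 0 0 0 0 0;0.115 0 0 0 0 0;0.14 0 0 0 0 0;0.165 0 0 0 0 0;0.19 0 0 0 0 0;0.21 0 0 0 0 0;0.23 0 0 0 0 0;0.245 0 0 0 0 0';python3 -m inch '0.006 0 0 0 0 0;0.012 0 0 0 0 0;0.018 0 0 0 0 0;0.024 0 0 0 0 0;0.024 0 0 0 0 0'
```

```text
clock: 4.27
tool_pos: [0.5743, 0.132, 0.0266]
orientation: [180.0, 0.0, 2.3]
force: [-0.8, 0.4, 0.7]
opening: 0.0595
gripper_force: 0.3
clock: 4.68
tool_pos: [0.5787, 0.132, 0.0263]
orientation: [180.0, 0.2, 2.3]
force: [-6.9, 3.1, 3.0]
opening: 0.0594
gripper_force: 3.4
```

```bash
python3 -m inch '-0.03 0 0 0 0 0;-0.03 0 -0.1 0 0 0.03;-0.03 0 -0.2 0 0 0.07;0.06 0.1 -0.2 0 0 0.11;0.13 0.2 -0.2 0 0 0.15;0.184 0.298 -0.2 0 0 0.19;0.184 0.298 -0.2 0 0 0.23;0.184 0.298 -0.2 0 0 0.27;0.184 0.298 -0.2 0 0 0.31;0.184 0.298 -0.2 0 0 0.35' 0.32; python3 -c "
from h import *
togo([.6375,.040,.09],-87.85)"
```

```text
clock: 5.52
tool_pos: [0.6393, 0.0448, 0.0867]
orientation: [-180.0, -0.0, -60.8]
force: [-0.3, 0.7, 0.4]
opening: 0.0301
gripper_force: 0.0
row [ 0.0112  0.0131 -0.0109] [-1.000e-04 -0.000e+00  1.503e-01]
```

```bash
python3 -m inch '0.011 0.013 0 0 0 0.04;0.011 0.013 0 0 0 0.08;0.011 0.013 0 0 0 0.12;0.011 0.013 0 0 0 0.15;0.011 0.013 0 0 0 0.15'; python3 - <<'E'
from h import *
np.set_printoptions(precision=4,suppress=True)
p=camera_params('wrist');im=snapshot('wrist');cv2.imwrite('pics/w2.png',im[:,:,::-1])
for t in ["fence_corner","plate_corner","wellplate"]:
    for d in landmark_of('wrist',t): print(t,d['p'],d['uv'],w('wrist',d['uv'],.02,p))
im=snapshot('top');cv2.imwrite('pics/t2.png',cv2.resize(im[150:270,215:345,::-1],None,fx=4,fy=4))
for t in ["fence_corner","plate_corner","wellplate"]:
    for d in landmark_of('top',t): print(t,d['p'],d['uv'],w('top',d['uv'],.02))
togo([.6375,.040,.027],-87.85)
E
```

```text
clock: 5.93
tool_pos: [0.6375, 0.0405, 0.0869]
orientation: [-180.0, 0.0, -87.7]
force: [0.6, 0.6, 0.7]
opening: 0.0297
gripper_force: 0.0
plate_corner 0.34 [319.1, 375.4] [[0.6336 0.1388 0.02  ]]
plate_corner 0.72 [280.2, 273.3] [[0.4301 0.147  0.02  ]]
plate_corner 0.59 [184.9, 126.5] [[0.8079 0.4073 0.02  ]]
plate_corner 0.25 [282.0, 211.3] [[0.5897 0.1467 0.02  ]]
wellplate 0.88 [174.8, 154.1] [[0.7342 0.4307 0.02  ]]
wellplate 0.76 [287.5, 192.5] [[0.639  0.1338 0.02  ]]
row [0.0013 0.0008 0.1993] [-0.     -0.      0.0028]
```

View pics/t2.png

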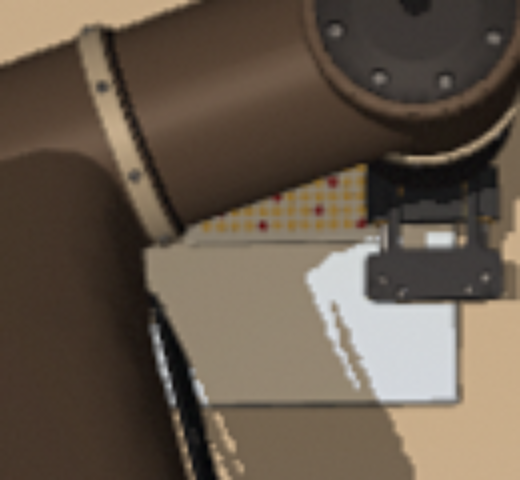

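```bash
python3 -m inch '0 0 0.08 0 0 0;0 0 0.16 0 0 0;0 0 0.2 0 0 0;0 0 0.2 0 0 0';python3 -m inch '-0.04 0 0 0 0 0;-0.065 0 0 0 0 0;-0.09 0 0 0 0 0;-0.115 0 0 0 0 0;-0.14 0 0 0 0 0;-0.165 0 0 0 0 0;-0.19 0 0 0 0 0;-0.21 0 0 0 0 0;-0.23 0 0 0 0 0;-0.245 0 0 0 0 0';python3 -m inch '-0.006 0 0 0 0 0;-0.012 0 0 0 0 0;-0.018 0 0 0 0 0;-0.024 0 0 0 0 0;-0.024 0 0 0 0 0'
```

```text
clock: 6.67
tool_pos: [0.6356, 0.0398, 0.0237]
orientation: [179.7, -0.1, -87.4]
force: [-0.3, 0.2, -0.2]
opening: 0.0297
gripper_force: 0.0
clock: 7.5
tool_pos: [0.6344, 0.1146, 0.0268]
orientation: [-180.0, 0.0, -87.4]
force: [0.5, -0.6, -0.1]
opening: 0.0297
gripper_force: 0.3
clock: 7.92
tool_pos: [0.6329, 0.1175, 0.0267]
orientation: [179.8, -0.2, -87.5]
force: [-0.1, -14.3, 3.5]
opening: 0.03
gripper_force: 7.0
```

```bash
python3 -m inch '0.03 0 0 0 0 0;0.03 0 -0.1 0 0 -0.03;0.03 0 -0.2 0 0 -0.07;0 0.1 -0.3 0 0 -0.11;-0.1 0.2 -0.4 0 0 -0.15;-0.2 0.282 -0.4 0 0 -0.19;-0.271 0.282 -0.4 0 0 -0.23;-0.271 0.282 -0.4 0 0 -0.27;-0.271 0.282 -0.4 0 0 -0.31;-0.271 0.282 -0.4 0 0 -0.35' -0.36; python3 -c "
from h import *
togo([.545,.193,.15],2.15)"
```

```text
clock: 8.75
tool_pos: [0.5457, 0.1992, 0.1471]
orientation: [-179.9, -0.0, -24.3]
force: [0.1, -0.1, -0.5]
opening: 0.0595
gripper_force: 0.0
row [ 0.0065  0.0198 -0.0097] [-4.000e-04 -1.000e-04 -1.469e-01]
```

```bash
python3 -m inch '0.006 0.02 0 0 0 -0.04;0.006 0.02 0 0 0 -0.08;0.006 0.02 0 0 0 -0.12;0.006 0.02 0 0 0 -0.147;0.006 0.02 0 0 0 -0.147'; python3 - <<'E'
from h import *
np.set_printoptions(precision=4,suppress=True)
p=camera_params('wrist');im=snapshot('wrist');cv2.imwrite('pics/w3.png',im[:,:,::-1])
for t in ["fence_corner","plate_corner","wellplate"]:
    for d in landmark_of('wrist',t): print(t,d['p'],d['uv'],w('wrist',d['uv'],.02,p))
togo([.545,.193,.027],2.15)
E
```

```text
clock: 9.17
tool_pos: [0.5451, 0.1922, 0.1468]
orientation: [-180.0, -0.0, 2.0]
force: [0.9, -1.0, -0.0]
opening: 0.0596
gripper_force: 0.0
fence_corner 0.92 [236.9, 69.5] [[0.6685 0.2596 0.02  ]]
fence_corner 0.61 [238.9, 71.0] [[0.6673 0.258  0.02  ]]
plate_corner 0.88 [364.3, 347.0] [[0.4347 0.1474 0.02  ]]
plate_corner 0.72 [237.6, 66.7] [[0.6708 0.2591 0.02  ]]
wellplate 0.95 [73.2, 25.3] [[0.7257 0.4175 0.02  ]]
wellplate 0.78 [321.8, 121.3] [[0.6286 0.1933 0.02  ]]
row [-0.0001 -0.0027  0.3991] [-0.0001 -0.     -0.0032]
```

View pics/w3.png

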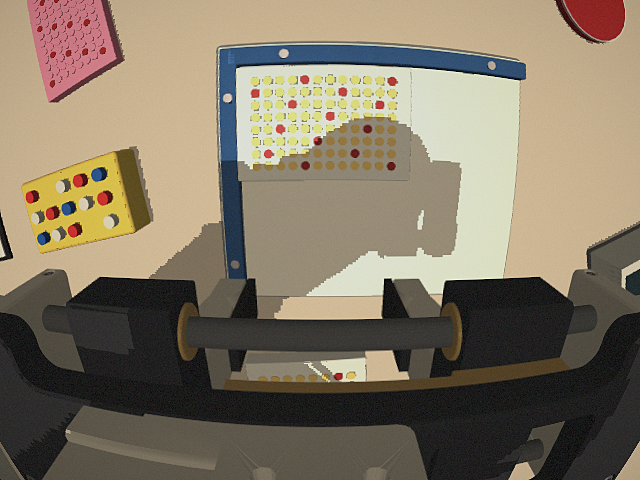

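The plate looks flush against both bars, with its corner at (237,67). I'll make one more +x push to confirm.

```bash
python3 -m inch '0 0 0.13 0 0 0;0 0 0.26 0 0 0;0 0 0.38 0 0 0;0 0 0.4 0 0 0;0 0 0.4 0 0 0;0.04 0 0.4 0 0 0;0.07 0 0.4 0 0 0;0.09 0 0.4 0 0 0;0.1 0 0.4 0 0 0;0.103 0 0.4 0 0 0'; python3 -m inch '0.004 0 0 0 0 0;0.008 0 0 0 0 0;0.010 0 0 0 0 0;0.010 0 0 0 0 0'
```

```text
clock: 10.2
tool_pos: [0.5766, 0.1934, 0.0279]
orientation: [-180.0, -0.1, 1.7]
force: [-1.9, -0.1, 0.8]
opening: 0.0594
gripper_force: 0.6
clock: 10.53
tool_pos: [0.5768, 0.1928, 0.0268]
orientation: [180.0, 0.2, 1.7]
force: [-8.4, 2.1, 5.4]
opening: 0.0594
gripper_force: 4.3
```

```bash
python3 -m inch '-0.03 0 0 0 0 0;-0.06 0 -0.1 0 0 0;-0.1 0.1 -0.2 0 0 0;-0.14 0.23 -0.33 0 0 0;-0.2 0.35 -0.4 0 0 0;-0.25 0.47 -0.45 0 0 0;-0.3 0.6 -0.5 0 0 0;-0.33 0.73 -0.5 0 0 0;-0.37 0.86 -0.5 0 0 0;-0.4 0.99 -0.5 0 0 0'; python3 -c "
from h import *
togo([.46,-.33,.20],0)"
```

```text
clock: 11.37
tool_pos: [0.4708, -0.0916, 0.1777]
orientation: [-180.0, -0.2, 1.8]
force: [1.5, -1.4, -0.5]
opening: 0.0596
gripper_force: 0.0
row [-0.0607  0.7931 -0.0747] [-0.0001 -0.001   0.0099]
```

```bash
python3 -m inch '-0.02 0.13 -0.07 0 0 0.01;-0.03 0.26 -0.075 0 0 0.01;-0.04 0.39 -0.075 0 0 0.01;-0.05 0.52 -0.075 0 0 0.01;-0.06 0.65 -0.075 0 0 0.01;-0.06 0.75 -0.075 0 0 0.01;-0.06 0.793 -0.075 0 0 0.01;-0.06 0.793 -0.075 0 0 0.01;-0.06 0.793 -0.075 0 0 0.01'; python3 - <<'E'
from h import *
np.set_printoptions(precision=4,suppress=True)
p=camera_params('wrist');o=get_obs();im=snapshot('wrist');cv2.imwrite('pics/w4.png',im[:,:,::-1])
print(o['tool_pos'])
for t,z in [("stand",0),("stylus",.005),("aperture",.06),("fence_corner",.02),("plate_corner",.02)]:
    for d in landmark_of('wrist',t): print(t,d['p'],d['uv'],w('wrist',d['uv'],z,p))
im=snapshot('top');cv2.imwrite('pics/t4.png',cv2.resize(im[150:270,215:345,::-1],None,fx=4,fy=4))
for t,z in [("stand",0),("aperture",.06),("fence_corner",.02),("plate_corner",.02),("wellplate",.02)]:
    for d in landmark_of('top',t): print(t,d['p'],d['uv'],w('top',d['uv'],z))
for c in('side',):
  snapshot(c)
  for t,z in [("stand",0),("stylus",.005),("aperture",.06),("fence_corner",.02),("plate_corner",.02)]:
    for d in landmark_of(c,t): print(c,t,d['p'],d['uv'],w(c,d['uv'],z))
E
```

```text
clock: 12.12
tool_pos: [0.4605, -0.3288, 0.1987]
orientation: [-180.0, 0.0, -0.2]
force: [-0.1, -0.2, -0.5]
opening: 0.0595
gripper_force: 0.0
[ 0.4605 -0.3288  0.1987]
stand 0.79 [321.6, 119.0] [[ 0.5479 -0.3311  0.    ]]
stylus 0.89 [320.3, 118.7] [[ 0.548  -0.3298  0.005 ]]
stylus 0.66 [320.2, 117.8] [[ 0.5489 -0.3297  0.005 ]]
stylus 0.6 [411.2, 95.0] [[ 0.5732 -0.416   0.005 ]]
aperture 0.61 [139.6, 164.6] [[ 0.5147 -0.1738  0.06  ]]
fence_corner 0.6 [92.5, 268.9] [[ 0.4008 -0.0751  0.02  ]]
plate_corner 0.39 [320.0, 119.1] [[ 0.5472 -0.3295  0.02  ]]
aperture 0.89 [407.7, 239.0] [[ 0.5223 -0.1727  0.06  ]]
aperture 0.23 [183.3, 280.4] [[0.4078 0.384  0.06  ]]
fence_corner 0.7 [242.2, 178.7] [[0.6728 0.2525 0.02  ]]
plate_corner 0.83 [239.9, 175.7] [[0.6805 0.2587 0.02  ]]
plate_corner 0.79 [181.8, 126.7] [[0.8072 0.4154 0.02  ]]
plate_corner 0.76 [277.7, 275.3] [[0.4248 0.1533 0.02  ]]
wellplate 0.96 [178.0, 153.6] [[0.7356 0.4224 0.02  ]]
wellplate 0.63 [264.9, 195.5] [[0.63   0.1922 0.02  ]]
wellplate 0.57 [260.9, 309.4] [[0.3374 0.1937 0.02  ]]
wellplate 0.51 [411.5, 243.1] [[ 0.5143 -0.1881  0.02  ]]
side stand 0.75 [447.0, 359.2] [[ 0.5435 -0.3293  0.    ]]
side stylus 0.62 [410.6, 224.8] [[ 0.787  -0.0625  0.005 ]]
side stylus 0.49 [450.9, 355.8] [[ 0.5521 -0.3314  0.005 ]]
side aperture 0.76 [379.6, 305.0] [[ 0.5152 -0.175   0.06  ]]
side fence_corner 0.83 [287.1, 184.2] [[0.6672 0.2549 0.02  ]]
side plate_corner 0.87 [284.9, 141.7] [[0.7919 0.3956 0.02  ]]
side plate_corner 0.81 [243.0, 263.3] [[0.4129 0.1311 0.02  ]]
side plate_corner 0.79 [287.7, 186.6] [[0.6618 0.2469 0.02  ]]
```

View pics/w4.png

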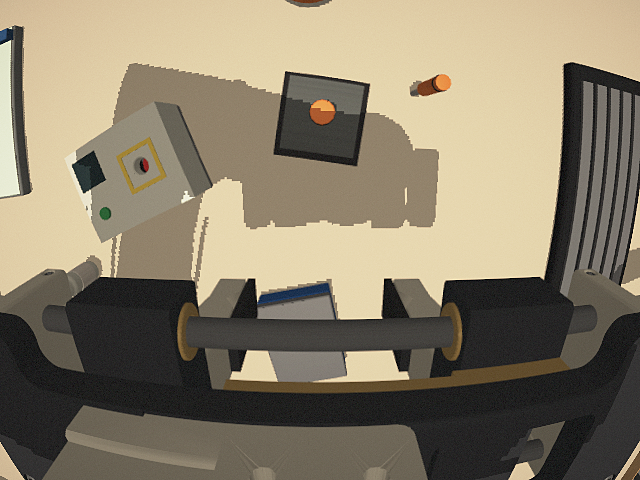

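View pics/t4.png

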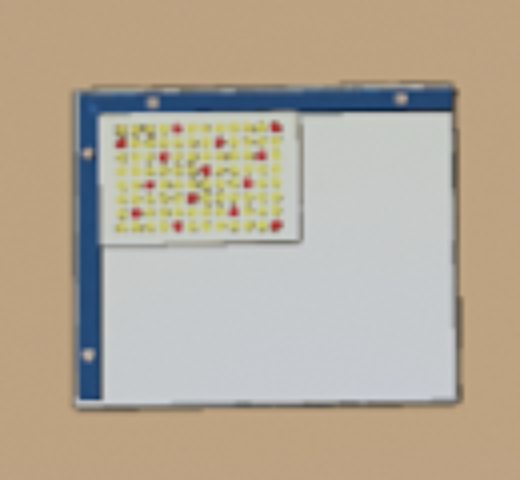

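The top crop shows the plate flush against both bars. In the wrist view the handle top is at (322,112) and the yellow frame is centred at about (142,166).

```bash
python3 - <<'E'
from h import *
np.set_printoptions(precision=4,suppress=True)
p=camera_params('wrist');im=cv2.imread('pics/w4.png');hsv=cv2.cvtColor(im,cv2.COLOR_BGR2HSV)
o=cv2.inRange(hsv,(5,150,120),(18,255,255));o[:,380:]=0;o[:90]=0;o[140:]=0
c=cv2.findContours(o,0,1)[0];c=max(c,key=cv2.contourArea);r=cv2.minEnclosingCircle(c);print(r,w('wrist',r[0],.125,p))
y=cv2.inRange(hsv,(22,130,120),(35,255,255));y[:,:110]=0;y[:,180:]=0;y[:130]=0;y[205:]=0
pts=np.argwhere(y)[:,::-1].astype(np.float32)
P=w('wrist',pts,.06,p)[:,:2].astype(np.float32)
print(len(pts),cv2.minAreaRect(P),P.mean(0))
g=get_obs();R=None
togo([.5485,-.330,.165],0);togo([.5485,-.330,.078],0)
E
```

```text
((322.125, 111.5), 12.884805679321289) [[ 0.5493 -0.3303  0.125 ]]
512 ((0.5136559009552002, -0.17380140721797943), (0.037899360060691833, 0.03828997164964676), 22.05950355529785) [ 0.5137 -0.174 ]
row [0.2918 0.0042 0.1132] [-0.      0.     -0.0003]
row [0.2918 0.0042 0.4032] [-0.      0.     -0.0003]
```

```bash
python3 -m inch '0.1 0.002 0.02 0 0 0;0.2 0.004 0.06 0 0 0;0.294 0.004 0.11 0 0 0;0.294 0.004 0.11 0 0 0;0.294 0.004 0.2 0 0 0;0.294 0.004 0.3 0 0 0;0.294 0.004 0.38 0 0 0;0.294 0.004 0.403 0 0 0;0.294 0.004 0.403 0 0 0';python3 -m inch '0 0 0 0 0 0;0 0 0 0 0 0;0 0 0 0 0 0;0 0 0 0 0 0;0 0 0 0 0 0;0 0 0 0 0 0;0 0 0 0 0 0;0 0 0 0 0 0' 1
```

```text
clock: 13.77
tool_pos: [0.5477, -0.3296, 0.076]
orientation: [-179.9, 0.3, -0.1]
force: [0.3, 0.3, -0.2]
opening: 0.0595
gripper_force: 0.0
clock: 14.43
tool_pos: [0.5493, -0.3299, 0.0784]
orientation: [180.0, -0.0, -0.1]
force: [0.4, 0.2, 1.8]
opening: 0.0152
gripper_force: 30.0
```

```bash
python3 -m inch '0 0 -0.04 0 0 0;0 0 -0.09 0 0 0;0 0 -0.15 0 0 0;0 0 -0.21 0 0 0;0 0 -0.27 0 0 0;0 0 -0.3 0 0 0;0 0 -0.3 0 0 0;0 0 -0.3 0 0 0' ; python3 - <<'E'
from h import *
np.set_printoptions(precision=4,suppress=True)
togo([.514,-.174,.165],0)
p=camera_params('wrist');T=get_obs()['tool_pos'];print(T,proj('wrist',[T+[0,0,-.0734],T+[0,0,-.0234]],p))
im=snapshot('wrist');cv2.imwrite('pics/w5.png',im[:,:,::-1])
for d in landmark_of('wrist','stylus'): print(d)
E
```

```text
clock: 15.1
tool_pos: [0.5492, -0.3298, 0.1683]
orientation: [-180.0, -0.0, -0.1]
force: [0.0, -0.6, -1.5]
opening: 0.0155
gripper_force: 30.0
row [-0.118  -0.5192  0.0111] [-0.     -0.0003 -0.0004]
[ 0.5492 -0.3298  0.1683] [[319.4757 248.9978]
 [319.6241 278.5136]]
{'uv': [314.9, 251.3], 'p': 0.95}
{'uv': [416.1, 188.5], 'p': 0.64}
{'uv': [93.3, 345.5], 'p': 0.57}
```

View pics/w5.png

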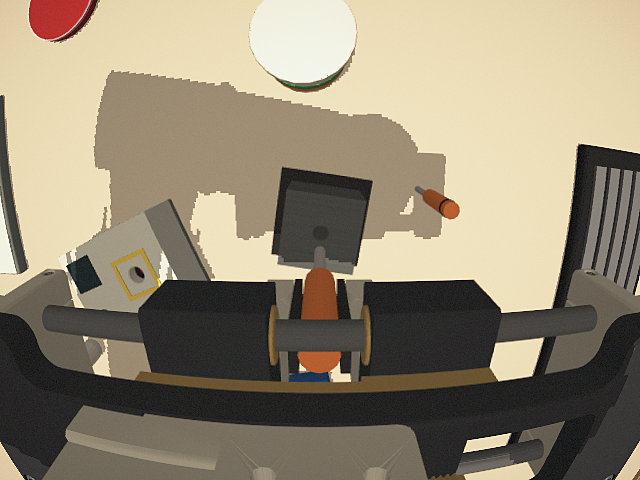

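```bash
python3 -m inch '-0.05 -0.1 0 0 0 0;-0.1 -0.2 0 0 0 0;-0.15 -0.3 0 0 0 0;-0.2 -0.4 0 0 0 0;-0.22 -0.5 0 0 0 0;-0.22 -0.519 0 0 0 0;-0.22 -0.519 0 0 0 0;-0.22 -0.519 0 0 0 0' ; python3 - <<'E'
from h import *
np.set_printoptions(precision=4,suppress=True)
for i in range(2):
    p=camera_params('wrist');im=snapshot('wrist')[:,:,::-1].copy()
    print([ (d['p'],d['uv'],w('wrist',d['uv'],.06,p)) for d in landmark_of('wrist','aperture')])
cv2.imwrite('pics/w6.png',im)
T=get_obs()['tool_pos'];print(T,'pred tip',proj('wrist',[T+[0,0,-.0734]],p))
hsv=cv2.cvtColor(im,cv2.COLOR_BGR2HSV)
y=cv2.inRange(hsv,(22,110,100),(35,255,255))
n,l,s,c=cv2.connectedComponentsWithStats(y)
for i in range(1,n):
    if s[i,4]>150:
        P=w('wrist',np.argwhere(l==i)[:,::-1],.06,p)[:,:2].astype(np.float32);print(s[i],cv2.minAreaRect(P))
cv2.imwrite('pics/w6c.png',cv2.resize(im[120:320,220:420],None,fx=3,fy=3,interpolation=cv2.INTER_CUBIC))
E
```

```text
clock: 15.87
tool_pos: [0.4833, -0.1739, 0.1676]
orientation: [180.0, 0.0, 0.0]
force: [0.0, -0.3, -0.4]
opening: 0.0154
gripper_force: 30.0
[(0.69, [317.8, 192.5], array([[ 0.5149, -0.1728,  0.06  ]]))]
[(0.94, [319.6, 192.7], array([[ 0.5149, -0.1749,  0.06  ]]))]
[ 0.4834 -0.1749  0.1676] pred tip [[319.7153 248.904 ]]
[285 161  67  67 869] ((0.5136127471923828, -0.17441287636756897), (0.03845958411693573, 0.03853020817041397), 21.853120803833008)
```

View pics/w6c.png

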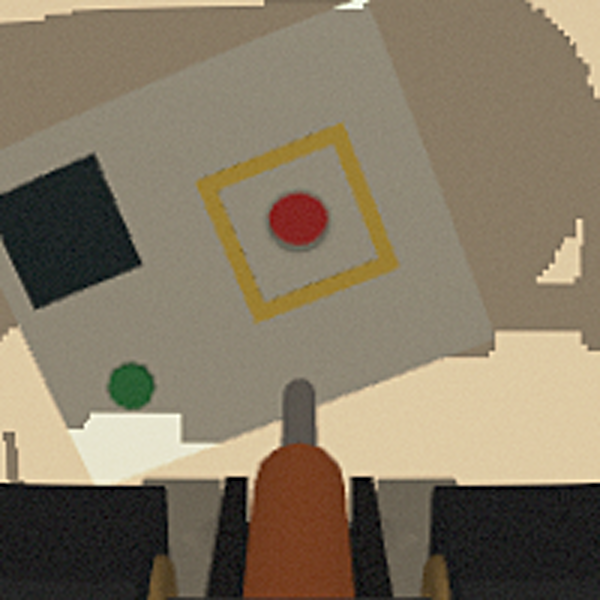

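```bash
python3 -m inch '0.04 0 0 0 0 0;0.08 0 0 0 0 0;0.102 0 0 0 0 0;0.102 0 0.04 0 0 0;0.102 0 0.08 0 0 0;0.102 0 0.08 0 0 0;0.102 0 0.08 0 0 0' ; python3 - <<'E'
from h import *
np.set_printoptions(precision=4,suppress=True)
p=camera_params('wrist');im=snapshot('wrist')[:,:,::-1].copy()
print([ (d['p'],d['uv'],w('wrist',d['uv'],.06,p)) for d in landmark_of('wrist','aperture')])
T=get_obs()['tool_pos'];print(T,'pred tip',proj('wrist',[T+[0,0,-.0734]],p))
hsv=cv2.cvtColor(im,cv2.COLOR_BGR2HSV)
y=cv2.inRange(hsv,(22,110,100),(35,255,255))
P=[]
n,l,s,c=cv2.connectedComponentsWithStats(y)
for i in range(1,n):
    if s[i,4]>100:
        P=w('wrist',np.argwhere(l==i)[:,::-1],.06,p)[:,:2].astype(np.float32);print(s[i],cv2.minAreaRect(P))
cv2.imwrite('pics/w7c.png',cv2.resize(im[180:320,250:390],None,fx=4,fy=4,interpolation=cv2.INTER_CUBIC))
E
```

```text
clock: 16.65
tool_pos: [0.5141, -0.1744, 0.1435]
orientation: [180.0, 0.1, -0.1]
force: [-0.1, 0.1, -0.7]
opening: 0.0154
gripper_force: 30.0
[(0.86, [319.7, 245.8], array([[ 0.5128, -0.1746,  0.06  ]]))]
[ 0.5146 -0.1743  0.1446] pred tip [[319.4001 248.4228]]
[284 210  72  67 837] ((0.5135020017623901, -0.17435452342033386), (0.038641080260276794, 0.038462501019239426), 22.15834617614746)
```

View pics/w7c.png

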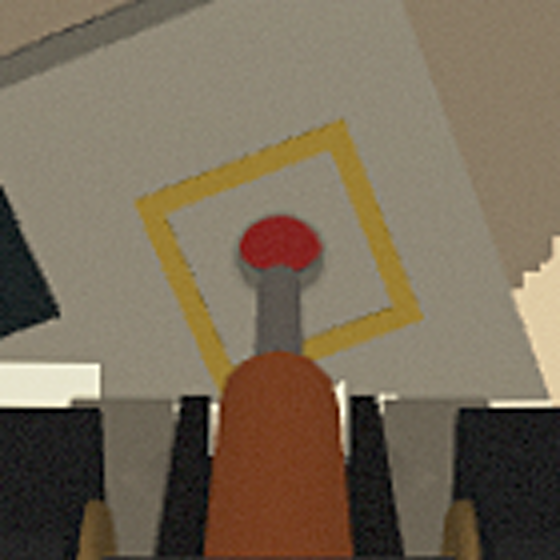

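The pin is over the hole at (320,247) and in line with it, so I'll descend in small steps.

```bash
python3 -m inch '0 0 0.02 0 0 0;0 0 0.035 0 0 0;0 0 0.05 0 0 0;0 0 0.065 0 0 0;0 0 0.08 0 0 0;0 0 0.095 0 0 0;0 0 0.11 0 0 0;0 0 0.11 0 0 0'; python3 -m inch '0 0 0.01 0 0 0;0 0 0.018 0 0 0;0 0 0.018 0 0 0;0 0 0.018 0 0 0'
```

```text
clock: 17.42
tool_pos: [0.5134, -0.1741, 0.11]
orientation: [-180.0, 0.1, -0.1]
force: [0.7, -0.2, -0.7]
opening: 0.0156
gripper_force: 30.0
clock: 17.75
tool_pos: [0.5142, -0.1742, 0.106]
orientation: [180.0, -0.0, -0.0]
force: [-0.9, 0.5, 1.7]
opening: 0.0152
gripper_force: 30.0
```

```bash
python3 -m inch '0 0 0.005 0 0 0;0 0 0.010 0 0 0;0 0 0.010 0 0 0;0 0 0.010 0 0 0';python3 -m inch '0 0 0.004 0 0 0;0 0 0.004 0 0 0;0 0 0.004 0 0 0';python3 -m inch '0 0 0.003 0 0 0;0 0 0.003 0 0 0;0 0 0.003 0 0 0'
```

```text
clock: 18.08
tool_pos: [0.5142, -0.1742, 0.1029]
orientation: [180.0, -0.0, -0.0]
force: [0.2, -0.1, 3.3]
opening: 0.0154
gripper_force: 30.0
clock: 18.33
tool_pos: [0.5142, -0.1742, 0.1017]
orientation: [180.0, -0.0, -0.1]
force: [-0.1, -0.1, 2.9]
opening: 0.0155
gripper_force: 30.0
clock: 18.58
tool_pos: [0.5144, -0.1743, 0.1012]
orientation: [180.0, -0.0, -0.0]
force: [-1.1, 0.3, 7.9]
opening: 0.0153
gripper_force: 30.0
```

```bash
python3 -m inch '0 0 0.003 0 0 0;0 0 0.003 0 0 0;0 0 0.003 0 0 0;0 0 0.003 0 0 0;0 0 0.003 0 0 0;0 0 0.003 0 0 0'; python3 - <<'E'
from h import *
np.set_printoptions(precision=4,suppress=True)
for i in range(6):
    snapshot('top'); o=get_obs();print(o['tool_pos'],o['force'])
for t in ["fence_corner","plate_corner"]: print([(d['p'],w('top',d['uv'],.02)) for d in landmark_of('top',t)][:2])
im=snapshot('top');cv2.imwrite('pics/t8.png',cv2.resize(im[150:270,215:345,::-1],None,fx=4,fy=4))
E
```

```text
clock: 19.08
tool_pos: [0.5146, -0.1743, 0.101]
orientation: [180.0, -0.1, -0.0]
force: [-2.5, 1.3, 14.4]
opening: 0.0156
gripper_force: 30.0
[ 0.5146 -0.1743  0.101 ] [-0.8541  0.9735 12.9171]
[ 0.5146 -0.1743  0.1009] [-2.0557  0.6361 14.0906]
[ 0.5146 -0.1743  0.101 ] [-2.8041  1.1188 13.2681]
[ 0.5146 -0.1743  0.101 ] [-2.6479  0.6489 13.75  ]
[ 0.5146 -0.1743  0.101 ] [-1.84    1.3146 13.4675]
[ 0.5146 -0.1743  0.101 ] [-2.1492  0.8491 12.567 ]
[(0.66, array([[0.6759, 0.2539, 0.02  ]]))]
[(0.83, array([[0.6781, 0.2498, 0.02  ]])), (0.8, array([[0.4331, 0.1466, 0.02  ]]))]
```

View pics/t8.png

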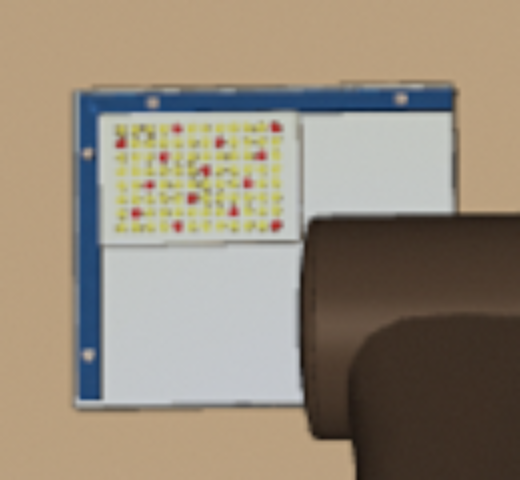

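The force is a steady 13 N against a hard stop, at the depth expected for a fully pressed button. The plate is still flush, so I'm handing in.

```bash
python3 -c "
from plant import *
print(close_job())"
```

```text
the job is handed in; nothing more can be done
None
```

I handed the job in with the plate flush in the fence corner and the gripped stylus pressing the button against its stop at about 13 N; no verdict was returned.

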